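# Pack the torch away in its foam-lined case

### The arm

A 6-joint arm with a two-finger parallel gripper is mounted at the origin on the work surface. World frame = base frame: x ahead of the robot, y to its left, z up, the work surface at z = 0. Lengths are in mm, angles in degrees, forces in N, time in s.
With the tool pointing down it reaches from about 300 to 850 mm from the base axis. Payload 4.2 kg.
Tool frame: the origin (TCP) lies on the centre line of the jaws, within the pads' length; the fingertips stand 14 mm ahead of it and the grasp point (between the pads) lies 5 mm behind it; z points along the fingers, y is the line along which they close (so a half turn about z gives the same grasp; the last joint's range is limited). The gripper opens to 91 mm and grips with 3 to 60 N. Pads are 32 mm wide; open, the fingers measure 118 mm over their backs; the gripper's body (76 mm by 178 mm) begins 60 mm behind the grasp point.
Start: joints at [62.682, 18.312, 89.639, -0, 72.044, -1.146], TCP at [253.624, 516.059, 227.976] pointing down, gripper open.
Joint ranges: [-177.97, 177.97], [-48.28, 115.42], [12.27, 149.76], [-77.06, 257.06], [2.81, 150.46], [-146.56, 146.56]. Speed limits (degrees/s): [147.25, 147.25, 180, 180, 180, 180].

### API

Orientations are given as [roll, pitch, yaw] about the fixed x, y, z axes, in that order (R = Rz(yaw) Ry(pitch) Rx(roll)).
In Python, from workcell import env gives the robot as it stands.
- The arm moves only by the tool arm_command, never from a script. Its argument "motion" is a list of rows, each an object with "offset": the shift along the tool's x, y, z in m, a list of three; "spin": the turn about the tool's z in rad. In form: [{"offset": [tx, ty, tz], "spin": spin}, ...]. A call has 1 to 5 rows; each row shifts and turns the commanded pose from where the row before left it, along the tool's axes as they then stand; what a row does not reach is not made up. A row lasts 1/8 s, in which the tool goes at most 62.5 mm and 10.7 degrees, less where a joint would pass 70% of its speed; a pose out of reach is approached as far as the arm can. A call with a gripper value outside its range is refused whole. "jaw" is the finger opening in m, from 0 to 0.0912, set as the call begins (left out, the last holds). The fingers move at their own pace and stop on an object; "newtons" is the grip in N (left out, the last holds). Time passes only in rows, so rows that do not move let the fingers close. It gives the time, the measured TCP pose, the force, the opening and the grip force at its end, in the units of the state.
- env.state(): the state, without advancing time (a new reading comes with each control period).
- env.grab_frame(name): name is "scene" or "top" or "wrist"; returns (picture, depth): 400x640x3 uint8, blue, green, red; 400x640 float32, mm along the optical axis (not along the pixel's ray), 0 where there is no reading.
- env.camera_model(name): a dict with "fx", "fy", "cx", "cy" (pixels), "k1" (the pictures are not rectified: a ray, as slopes to the right and down, at radius r is drawn at 1 + k1 r^2 times it, then the intrinsics apply), "eye" and "rotation" of the camera in the world; the wrist camera has in their place "hand_eye" (4x4, takes a point from camera to tool coordinates, whose origin is the TCP and whose axes are the flange's). Camera axes: x right, y down, z forward; pixel columns grow to the right and rows downward; lengths in mm; the calibration is good to about 2 mm. A picture is of the moment at which its call begins: read the wrist's pose just before it. camera_model takes no time and is no camera call.
- env.job_done(): hands the job in; it is judged then, once.
Trained networks look in the newest picture that a camera, given by its name, has taken for a name from the list of things; names that differ only in an ending like _2 or _b are one class to them, and where a whole thing is asked for, a point or a joint stands for the part that bears it (a point fixed in the world has none). Each returns a list of dicts, best first, with "score" (0 to 1); they miss things now and then, are a little off and sometimes report something else, mostly with a low value. They report only what shows in the picture. A call takes as long as a camera call. They do not tell look-alikes from the thing itself.
- env.boxes_of(camera, target): "bbox" ([left, top, right, bottom] in pixels, round what is visible of it).
- env.pinpoint(camera, target): "location" ([column, row] in pixels: a listed point, or the origin of a listed thing).
The state is a dict: "time_s": time; "qpos": joint angles; "qvel": joint speeds; "effort": joint torques, N m; "ee_pos": TCP position; "ee_rot": TCP orientation; "force": force on the tool from outside, world axes, zero at the start; "torque": the same for the moment, N m; "gripper_width": finger opening in mm; "gripper_force": force on a finger pad.
Only numpy, scipy, OpenCV 4.12 (cv2) and the standard library are available. Lean on these libraries where they do the work, as an engineer would, in place of code of your own. Each camera call takes 0.05 s, during which the arm holds its last target. There are 200 camera calls.

### The job

The hand torch has been left standing on its lens. Take it between the fingers, press its lens end on the cart top so that it swings down in the fingers until it is nearly level, then lay it in its cut-out in the open case, press it fully home in the snug foam and let go. Never let the torch topple over, and leave the other things on the cart where they are.

Things in the scene. Friction and masses are not known exactly. Their poses are not given: they have to be found in the camera images.
- torch: round hand torch, 140 mm long, about 190 g, standing on its lens: dark head 38 mm diameter for the first 34 mm, a 5 mm cone, then a straight 27 mm body, red with a black tail cap (last 16 mm). Origin: centre of the flat lens end; z runs to the tail. Balance point 60 mm from the lens end. Alike all round: turn about z means nothing. Pinched by the body, it turns in the fingers when its end is pushed
- torch_tail (a point): centre of the torch's flat tail end, 140 mm from the lens end along its z. While the torch turns in the fingers, pushing along its length can also slide it through them by up to about 10 mm; trailing its lens end over the cart (a pull) hardly does
- case: black clamshell case, fixed, opened flat into two trays 42 mm high. Origin: centre of the underside of the foam tray, 150 (x) by 200 mm (y); foam top 38 mm above the cart. Lid tray with egg-crate foam at x = 79 to 229 mm. Latches and handle stick out 25 mm at -x. Two blue spare cells at x = 52 mm, 42 mm high. The torch's yellow-floored cut-out runs along y at x = -14 mm, head end at -y: only that way fits
- head_pocket (a point): mid-floor of the cut-out's wide head end: case x = -14, y = -51.5 mm, 13 mm above the cart. This part is 41 mm wide and 45 mm long (y = -74 to -29 mm), with firm straight walls up to the foam top
- finger_notch (a point): mid-floor of the finger notch across the body channel: case x = -14, y = 35 mm, 4 mm above the cart; 92 mm wide (along x), 48 mm long (y = 11 to 59 mm), so fingers can go down on both sides of the body, 105 mm from the lens end when home
- body_channel (a point): mid-floor of the body channel's longest part: case x = -14, y = -9 mm, 18.5 mm above the cart. The channel runs from y = -29 to 74 mm (notch between). Its soft foam lips are 23 mm apart, 2 mm too tight for the body on each side; each of the four gives way about 2 N per mm; pushing the body down past them takes about 7 N, then they grip it
- seat_head (a point): where the centre of the torch's lens end is when home: case x = -14, y = -70 mm, 32 mm above the cart
- seat_tail (a point): where the centre of the torch's tail end is when home: case x = -14, y = +70 mm, 32 mm above the cart; the torch then lies level, its body's top 45.5 mm above the cart
- cart: the rolling cart; its flat, finely perforated light-grey metal top is the work surface at height 0, with a rim 12 mm high round its edge
- pot: bystander: empty cream ceramic planter pot, 110 mm wide at the rim, 95 mm high; origin at the centre of its foot
- box_low: bystander: lowest of a stack of three lidded plastic boxes, each 79 x 114 x 34 mm; origin at the centre of its underside, long side along its y
- box_mid: bystander: middle box of the stack
- box_top: bystander: top box of the stack, its top 102 mm above the cart
- acrylic: bystander: clear acrylic block 100 (its x) x 60 x 25 mm; origin at the centre of its underside
- tape_gun: bystander: yellow tape gun body with a roll of brown tape, lying on its side, about 190 mm along its x, 110 mm along its y, 60 mm high; origin under its frame
There are look-alikes about, which are no part of the job. There is more than one size of the torch; the job needs the larger.

How it is judged:
By the outcome, as a careful person would: the job done as asked, in the order asked, and still so for the second after the job is handed in, with the robot touching nothing.
It also fails if it takes over 54 s, if anything falls off the work surface, if the arm or the gripper's body presses on something with over 40 N, if the wrist force passes 120 N, or if a joint passes its speed limit or range.

## Working session

There is one attempt and no reset: what is moved stays moved. The work goes in short steps, Python scripts to look and compute and a tool call to move; the robot and the scene stay as the last step left them, time stands still between calls to the robot, and variables do not carry over. Pictures are saved under pics/ and viewed, at most 14 in all, crops included, and the job is handed in when it is done.

Besides the shell and the picture viewer there is one more tool, called by a JSON object that holds its "name" and its "arguments". arm_command: Moves the arm, as the interface text tells. Its arguments: {"type":"object","properties":{"motion":{"type":"array"},"jaw":{"type":"number"},"newtons":{"type":"number"}},"required":["motion"]}

```bash
mkdir -p pics; cat > h.py <<'E'
import numpy as np, cv2
from scipy.spatial.transform import Rotation as R
from workcell import env
def campose(n, m, st=None):
    if n!='wrist': return np.array(m['rotation']).reshape(3,3), np.array(m['eye'])
    st=st or env.state(); H=np.array(m['hand_eye']); Rt=R.from_euler('xyz',st['ee_rot'],degrees=True).as_matrix()
    return Rt@H[:3,:3], Rt@H[:3,3]+np.array(st['ee_pos'])
def ray(n,uv,st=None):
    m=env.camera_model(n); Rc,e=campose(n,m,st)
    d=np.array([(uv[0]-m['cx'])/m['fx'],(uv[1]-m['cy'])/m['fy']]); s=d.copy()
    for _ in range(20): s=d/(1+m['k1']*(s@s))
    return e, Rc@np.array([s[0],s[1],1.])
def at_z(n,uv,z,st=None):
    e,d=ray(n,uv,st); return e+d*(z-e[2])/d[2]
def at_depth(n,uv,D,st=None):
    e,d=ray(n,uv,st); return e+d*D
def tri(*rays):
    A=np.zeros((3,3));b=np.zeros(3)
    for e,d in rays:
        d=d/np.linalg.norm(d);P=np.eye(3)-np.outer(d,d);A+=P;b+=P@e
    return np.linalg.solve(A,b)
def proj(n,p,st=None):
    m=env.camera_model(n); Rc,e=campose(n,m,st); c=Rc.T@(np.array(p)-e); s=c[:2]/c[2]; s=s*(1+m['k1']*(s@s))
    return [m['fx']*s[0]+m['cx'],m['fy']*s[1]+m['cy']]
def cloud(n,depth,st=None):
    m=env.camera_model(n); Rc,e=campose(n,m,st); v,u=np.mgrid[:400,:640]
    d=np.stack([(u-m['cx'])/m['fx'],(v-m['cy'])/m['fy']],-1); s=d.copy()
    for _ in range(10): s=d/(1+m['k1']*(s**2).sum(-1,keepdims=True))
    c=np.concatenate([s,np.ones((400,640,1))],-1)*depth[...,None]
    return c@Rc.T+e
E
python3 - <<'E'
from h import *
np.set_printoptions(precision=1,suppress=True)
print(env.state())
for n in ['scene','top']:
    p,d=env.grab_frame(n); cv2.imwrite(f'pics/{n}0.png',p); np.save(f'{n}0.npy',d)
    print(n,campose(n,env.camera_model(n))[1],env.camera_model(n)['fx'])
    for t in ['torch','case','tape_gun','pot','acrylic','box_top']:
        print(t,[(np.round(b['bbox']),round(b['score'],2)) for b in env.boxes_of(n,t)])
    for t in ['torch','torch_tail','seat_head','seat_tail','head_pocket','finger_notch']:
        print(t,[(np.round(b['location'],1),round(b['score'],2)) for b in env.pinpoint(n,t)])
E
```

```text
{'time_s': 0.0, 'qpos': array([62.7, 18.4, 89.7,  0. , 72. , -1.1]), 'qvel': array([-0.1,  0. , -0. , -0. ,  0. ,  0. ]), 'effort': array([  0. , -41.2, -23.2,   0.1,   0. ,  -0. ]), 'ee_pos': array([253.4, 515.6, 227.1]), 'ee_rot': array([-179.9,   -0. ,  153.8]), 'force': array([ 0.2, -0.1,  0. ]), 'torque': array([ 0.,  0., -0.]), 'gripper_force': 0.0, 'gripper_width': 91.03749933862288}Traceback (most recent call last):
  File "<stdin>", line 6, in <module>
  File "h.py", line 5, in campose
    if n!='wrist': return np.array(m['rotation']).reshape(3,3), np.array(m['eye'])
                          ~~~~~~~~~~~~~~~~~~~~~~~~~~~~~~~^^^^^
ValueError: cannot reshape array of size 3 into shape (3,3)
```

```bash
sed -i "s/np.array(m\['rotation'\]).reshape(3,3)/R.from_euler('xyz',m['rotation'],degrees=True).as_matrix()/" h.py
python3 - <<'E'
from h import *
np.set_printoptions(precision=1,suppress=True)
for n in ['scene','top']:
    m=env.camera_model(n); print(n,m, campose(n,m)[0][:,2])
    p,d=env.grab_frame(n); cv2.imwrite(f'pics/{n}0.png',p); np.save(f'{n}0.npy',d)
    for t in ['torch','case','tape_gun','pot','acrylic','box_top']:
        print(t,[(np.round(b['bbox']),round(b['score'],2)) for b in env.boxes_of(n,t)])
    for t in ['torch','torch_tail','seat_head','seat_tail','head_pocket','finger_notch']:
        print(t,[(np.round(b['location'],1),round(b['score'],2)) for b in env.pinpoint(n,t)])
E
```

```text
scene {'fx': 486.94024570309307, 'fy': 486.94024570309307, 'cx': 326.7426102955184, 'cy': 191.90831468590906, 'k1': -0.05806161701398975, 'eye': array([1585.5, -489.8,  943.7]), 'rotation': array([-126.4,    0.6,   64.6])} [-0.7  0.3 -0.6]
torch [(array([342., 157., 358., 202.]), 0.57), (array([344., 192., 353., 215.]), 0.48)]
case [(array([210., 196., 325., 302.]), 0.58), (array([437., 153., 482., 180.]), 0.55)]
tape_gun [(array([211., 199., 327., 297.]), 0.58), (array([398., 136., 453., 161.]), 0.55)]
pot [(array([440., 178., 479., 193.]), 0.68), (array([389., 207., 432., 254.]), 0.6)]
acrylic [(array([152., 204., 177., 228.]), 0.77)]
box_top [(array([440., 150., 480., 182.]), 0.66)]
torch [(array([348. , 194.8]), 0.57), (array([350. , 216.8]), 0.51)]
torch_tail [(array([353.1, 159.3]), 0.59), (array([349. , 188.7]), 0.5)]
seat_head [(array([228.9, 234.3]), 0.63)]
seat_tail [(array([268.5, 213.5]), 0.97)]
head_pocket [(array([232.9, 235.3]), 0.59), (array([267.5, 212.9]), 0.18)]
finger_notch [(array([259.1, 224.4]), 0.96)]
top {'fx': 438.9980100081375, 'fy': 438.9980100081375, 'cx'
[... 312 characters left out ...]
72.]), 0.64)]
pot [(array([274., 129., 304., 156.]), 0.64), (array([350., 148., 420., 239.]), 0.29)]
acrylic [(array([440., 240., 466., 268.]), 0.74)]
box_top [(array([195., 181., 226., 204.]), 0.9)]
torch [(array([298.9, 219.7]), 0.68), (array([310.9, 200.6]), 0.54)]
torch_tail [(array([297.1, 212.8]), 0.61), (array([309.5, 195.6]), 0.49), (array([380.5, 213.8]), 0.22), (array([210.4, 191.6]), 0.15)]
seat_head [(array([405.8, 206.9]), 0.65)]
seat_tail [(array([371.4, 213.1]), 0.55), (array([207.3, 249.2]), 0.16)]
head_pocket [(array([402.7, 207.6]), 0.8), (array([210.2, 193.9]), 0.75)]
finger_notch [(array([380.3, 214.2]), 0.81), (array([393.6, 211.3]), 0.22), (array([206.3, 246.2]), 0.22)]
```

View pics/scene0.png

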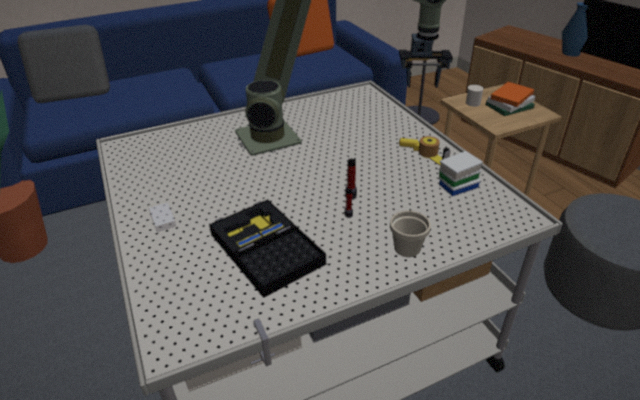

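View pics/top0.png

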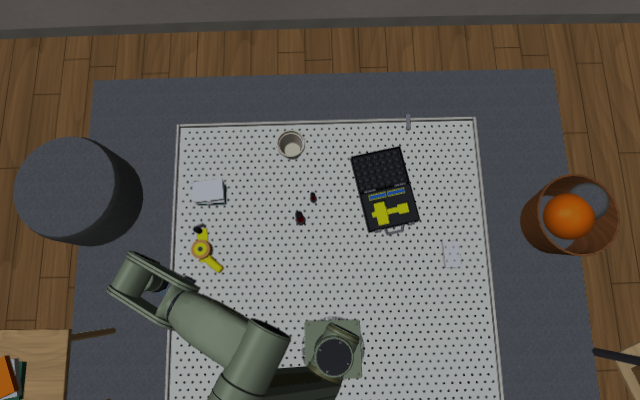

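The scene view shows the torch candidates. The tall torch is at scene px (351,178), top (299,217). A smaller look-alike is at scene (349,205), top (312,198). The case is at scene (266,246), top (385,190), with its yellow cut-out near (390,212). I choose the taller torch and check its height next.

```bash
python3 - <<'E'
from h import *
np.set_printoptions(precision=1,suppress=True)
T=lambda a,b:tri(ray('scene',a),ray('top',b))
print('big',T((348,194.8),(298.9,219.7)),T((353.1,159.3),(297.1,212.8)))
print('small',T((350,216.8),(310.9,200.6)),T((349,188.7),(309.5,195.6)))
for k,a,b in [('seat_head',(228.9,234.3),(405.8,206.9)),('seat_tail',(268.5,213.5),(371.4,213.1)),('notch',(259.1,224.4),(380.3,214.2)),('hp',(232.9,235.3),(402.7,207.6))]: print(k,T(a,b))
print('pot',at_z('top',(290,147),50),'acr',at_z('top',(453,254),12),'boxes',at_z('top',(209,192),100),'gun',at_z('top',(205,250),20))
for n in ['scene','top']:
    P=cloud(n,np.load(n+'0.npy'))
    z=P[...,2]; 
    m=(z>15)&(P[...,0]>250)&(P[...,0]<900)&(abs(P[...,1])<450)
    c,l,s,ce=cv2.connectedComponentsWithStats(m.astype('uint8'))
    for i in range(1,c):
        if s[i,4]>15:
            q=P[l==i]; print(n,s[i,:5],'min',q.min(0),'max',q.max(0))
im=cv2.imread('pics/scene0.png')[140:310,200:440]; cv2.imwrite('pics/crop.png',cv2.resize(im,None,fx=3.3,fy=3.3,interpolation=cv2.INTER_CUBIC))
m=env.camera_model('wrist'); print(m)
E
```

```text
big [480.3 108.7   6.6] [485.7 113.4 142.6]
small [561.1  66.9 -11.2] [557.1  66.5  94. ]
seat_head [ 518.6 -300.7   25.4]
seat_tail [ 494.9 -167.9   37.5]
notch [ 495.5 -203.1    8.7]
hp [ 517.9 -290.    16.8]
pot [765.2 143.1  50. ] acr [ 333.9 -470.8   12. ] boxes [580.7 442.9 100. ] gun [373.4 473.2  20. ]
scene [412   0   8   3  17] min [270.  425.5 518.9] max [284.1 449.6 528.1]
scene [403  56   8  13  74] min [250.2 424.4 292.4] max [266.6 450.  336.9]
scene [399 138  19  12 147] min [290.9 400.3  15.5] max [359.7 449.8  43.9]
scene [419 142   6  11  36] min [366.4 443.8  15.6] max [396.8 449.5  57.6]
scene [439 156  31  37 806] min [550.  386.8  15. ] max [635.3 449.9 105.3]
scene [344 158  13  57 475] min [463.   44.1  15.5] max [580.7 124.6 144.5]
scene [ 209  199  117   95 5828] min [ 423.6 -345.2   15. ] max [765.9 -93.9  47.8]
scene [163 202  12  22 138] min [ 282.8 -450.    15.7] max [ 386.2 -430.7   29.5]
scene [ 390  210   41   45 1401] min [713.   82.9  15.3] max [824.3 196.2  99.3]
scene [254 319  14  22 150] min [ 840.  -338.8   15.7] max [ 899.8 -321.9   30.7]
top
[... 363 characters left out ...]
73.7  69.9 105.5]
top [295 211  11  15 112] min [460.6  90.6  15.5] max [493.2 128.4 145.6]
top [442 242   8  26 139] min [ 284.8 -449.9   15.1] max [ 379.9 -428.4   35.9]
top [209 256  15  17 130] min [288.7 402.4  16.3] max [350.3 449.7  50.6]
top [150 264  34  14 244] min [250.2 382.4 527.6] max [284.8 450.  628.4]
top [186 276  10   5  31] min [250.7 419.2 295.1] max [264.9 448.5 341.1]
{'fx': 303.0850347807275, 'fy': 303.0850347807275, 'cx': 318.4882514850555, 'cy': 204.1544331119444, 'k1': -0.04497812097925028, 'hand_eye': array([[   0. ,   -1. ,   -0.3,   83.4],
       [   1. ,    0. ,   -0. ,   -0.3],
       [   0. ,   -0.3,    1. , -156.5],
       [   0. ,    0. ,    0. ,    1. ]])}
```

View pics/crop.png

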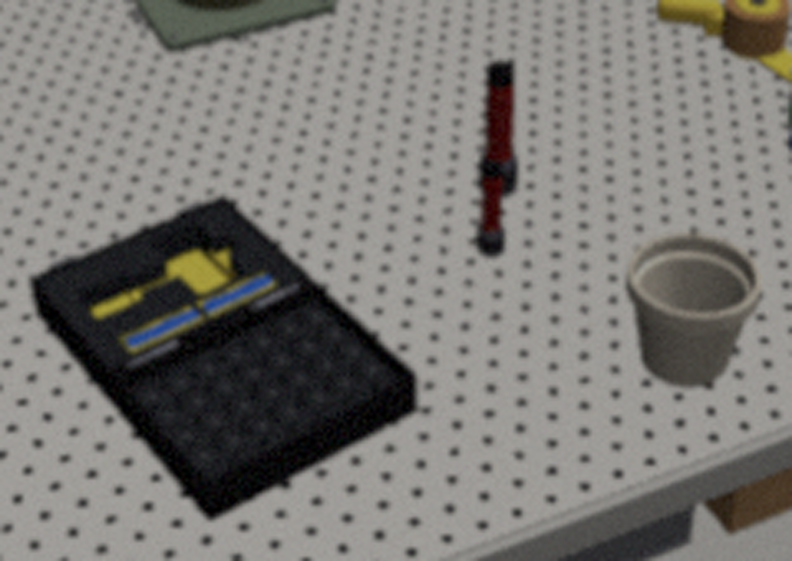

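The crop shows the tall torch with its head at crop px (498,175), tail (500,75), and the small look-alike with head at (490,242). Triangulated tail heights are about 142 and 95-105 mm, so the tall one at (482,110) is the one to take. Now moving above it.

{"name": "arm_command", "arguments": {"motion": [{"offset":[-0.0384,-0.0263,0],"spin":0},{"offset":[-0.0384,-0.0263,0],"spin":0},{"offset":[-0.0384,-0.0263,0],"spin":0},{"offset":[-0.0384,-0.0263,0],"spin":0},{"offset":[-0.0384,-0.0263,0],"spin":0}], "jaw": 0.07, "newtons": 10}}

```text
time_s: 1.98
ee_pos: [368.6, 312.1, 228.1]
ee_rot: [180.0, 0.0, 153.8]
force: [0.3, 0.8, -0.6]
gripper_width: 69.6
gripper_force: 0.0
```

{"name": "arm_command", "arguments": {"motion": [{"offset":[-0.0384,-0.0263,0],"spin":0},{"offset":[-0.0384,-0.0263,0],"spin":0},{"offset":[-0.0384,-0.0263,0],"spin":0},{"offset":[-0.0384,-0.0263,0],"spin":0},{"offset":[-0.0384,-0.0263,0],"spin":0}]}}

```text
time_s: 2.6
ee_pos: [482.9, 109.3, 228.2]
ee_rot: [180.0, 0.0, 153.8]
force: [0.4, 0.3, -0.9]
gripper_width: 70.1
gripper_force: 0.0
```

{"name": "arm_command", "arguments": {"motion": [{"offset":[0,0,0],"spin":0.157},{"offset":[0,0,0],"spin":0.157},{"offset":[0,0,0],"spin":0.157},{"offset":[0,0,0],"spin":0.157},{"offset":[0,0,0],"spin":0.157}]}}

```text
time_s: 3.22
ee_pos: [482.3, 110.6, 228.0]
ee_rot: [180.0, -0.0, 108.5]
force: [0.4, -0.2, -0.7]
gripper_width: 70.0
gripper_force: 0.0
```

{"name": "arm_command", "arguments": {"motion": [{"offset":[0,0,0],"spin":0.154},{"offset":[0,0,0],"spin":0},{"offset":[0,0,0],"spin":0}]}}

```text
time_s: 3.6
ee_pos: [482.2, 110.6, 228.0]
ee_rot: [180.0, -0.0, 100.2]
force: [0.5, -0.8, -1.2]
gripper_width: 70.2
gripper_force: 0.0
```

```bash
python3 - <<'E'
from h import *
np.set_printoptions(precision=1,suppress=True)
s=env.state(); print(s)
p,d=env.grab_frame('wrist'); cv2.imwrite('pics/w1.png',p)
P=cloud('wrist',d,s); z=P[...,2]
m=(z>20)&(z<165)&(abs(P[...,0]-482)<70)&(abs(P[...,1]-110)<70)
print('n',m.sum())
c,l,st,ce=cv2.connectedComponentsWithStats(m.astype('uint8'))
for i in range(1,c):
    if st[i,4]>40: q=P[l==i]; t=q[q[:,2]>q[:,2].max()-8]; print(st[i],q.min(0),q.max(0),'top',t.min(0),t.max(0),t.mean(0))
for t in ['torch','torch_tail']:
    for b in env.pinpoint('wrist',t): print(t,b, at_z('wrist',b['location'],140 if 'tail' in t else 0,s))
E
```

```text
{'time_s': 3.6, 'qpos': array([11.6, 11.1, 99.7,  0. , 69.2,  1.4]), 'qvel': array([-0. ,  0. ,  0. ,  0. ,  0.1,  0.5]), 'effort': array([ -0. , -33.8, -22.8,   0.1,   0. ,  -0. ]), 'ee_pos': array([482.2, 110.6, 228. ]), 'ee_rot': array([180. ,  -0. , 100.2]), 'force': array([ 0.5, -0.8, -1.2]), 'torque': array([-0.1,  0. , -0. ]), 'gripper_force': 0.0, 'gripper_width': 70.1600634990961}
n 1655
[ 302  167   32   61 1628] [460.8  96.9  20. ] [499.2 129.5 142.4] top [466.8  96.9 134.4] [493.  123.8 142.4] [479.8 111.3 139.5]
torch {'location': [317.2, 177.0], 'score': 0.96} [479.3 112.6   0. ]
torch {'location': [369.5, 224.0], 'score': 0.67} [560.4  61.4  -0. ]
torch_tail {'location': [316.2, 211.7], 'score': 0.93} [479.2 111.8 140. ]
torch_tail {'location': [385.9, 260.0], 'score': 0.59} [548.6  77.9 140. ]
```

View pics/w1.png

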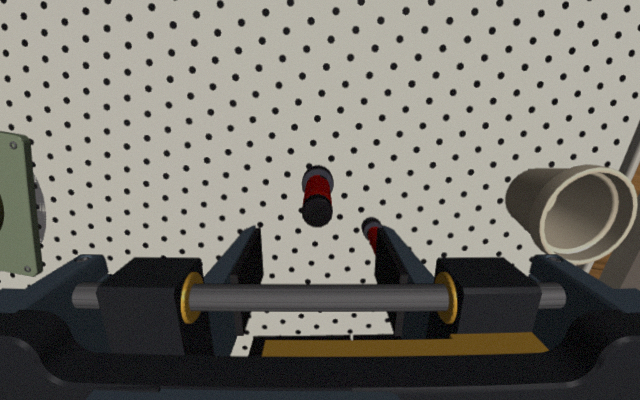

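The wrist view shows the torch between the fingers: tail at px (316,211), head at (317,178). The small one is behind the right finger at (372,230). The centre is (479.5,111), top 140. Descending and gripping.

{"name": "arm_command", "arguments": {"motion": [{"offset":[0.001,-0.0025,0.032],"spin":0},{"offset":[0,0,0.036],"spin":0},{"offset":[0,0,0.036],"spin":0},{"offset":[0,0,0.024],"spin":0},{"offset":[0,0,0],"spin":0}]}}

```text
time_s: 4.38
ee_pos: [478.3, 110.9, 98.5]
ee_rot: [-179.8, 0.0, 100.1]
force: [0.0, 0.7, 0.8]
gripper_width: 70.0
gripper_force: 0.0
```

{"name": "arm_command", "arguments": {"motion": [{"offset":[0,0,0],"spin":0},{"offset":[0,0,0],"spin":0},{"offset":[0,0,0],"spin":0},{"offset":[0,0,0],"spin":0},{"offset":[0,0,0],"spin":0}], "jaw": 0.02, "newtons": 10}}

```text
time_s: 5.0
ee_pos: [479.7, 111.2, 100.2]
ee_rot: [180.0, -0.0, 100.0]
force: [0.2, 0.7, 1.7]
gripper_width: 26.5
gripper_force: 10.0
```

{"name": "arm_command", "arguments": {"motion": [{"offset":[0.007,0,-0.0003],"spin":0},{"offset":[0.009,0,-0.0004],"spin":0},{"offset":[0.012,0,0],"spin":0},{"offset":[0.012,0,0.001],"spin":0},{"offset":[0,0,0],"spin":0}]}}

```text
time_s: 5.62
ee_pos: [472.3, 152.2, 99.5]
ee_rot: [-180.0, -0.1, 100.1]
force: [-1.2, 2.3, 1.8]
gripper_width: 26.8
gripper_force: 10.0
```

```bash
cat > look.py <<'E'
from h import *
import sys
np.set_printoptions(precision=1,suppress=True)
s=env.state(); print(s['time_s'],s['ee_pos'],s['force'],s['torque'],s['gripper_width'])
for cam in ['wrist','scene']:
    p,d=env.grab_frame(cam); cv2.imwrite(f'pics/{cam}_{sys.argv[1]}.png',p)
    P=cloud(cam,d,s)
    hsv=cv2.cvtColor(p,cv2.COLOR_BGR2HSV); red=((hsv[...,0]<8)|(hsv[...,0]>172))&(hsv[...,1]>140)&(hsv[...,2]>35)
    g=np.array(s['ee_pos'])-[0,0,-5]
    m=red&(np.linalg.norm(P-g,axis=2)<120)&(d>0)&(np.linalg.norm(P[...,:2]-[559,67],axis=2)>30)
    q=P[m]
    print(cam,m.sum())
    if m.sum()>15:
        c=q.mean(0); a=np.linalg.svd(q-c)[2][0]; a*=np.sign(a[2]); print(' red c',c,'axis',a,'tilt',np.degrees(np.arccos(a[2])),'rng',q.min(0),q.max(0))
    for t in ['torch','torch_tail']:
        print(cam,t,[(np.round(b['location']),round(b['score'],2)) for b in env.pinpoint(cam,t)])
E
python3 look.py a
```

```text
5.625 [472.3 152.2  99.5] [-1.2  2.3  1.8] [ 0.4  0.1 -0. ] 26.75259826283876
wrist 793
 red c [471.2 154.2  92. ] axis [-0.   0.3  1. ] tilt 16.085683075216025 rng [458.2 122.6  37.5] [494.1 165.6 135.9]
wrist torch [(array([315., 244.]), 0.85)]
wrist torch_tail [(array([319., 295.]), 0.58)]
scene 131
 red c [483.2 129.8  83.3] axis [-0.1  0.2  1. ] tilt 12.492179590788863 rng [466.8 107.6  19.2] [495.4 138.9 129.7]
scene torch [(array([350., 193.]), 0.51), (array([352., 215.]), 0.47)]
scene torch_tail [(array([362., 155.]), 0.84), (array([349., 187.]), 0.76)]
```

{"name": "arm_command", "arguments": {"motion": [{"offset":[0.011,0,0.0015],"spin":0},{"offset":[0.011,0,0.0025],"spin":0},{"offset":[0.011,0,0.0035],"spin":0},{"offset":[0.011,0,0.004],"spin":0},{"offset":[0.01,0,0.005],"spin":0}]}}

```text
time_s: 6.55
ee_pos: [462.9, 204.6, 82.7]
ee_rot: [-180.0, -0.0, 100.0]
force: [-0.1, -0.7, -0.6]
gripper_width: 27.0
gripper_force: 10.0
```

{"name": "arm_command", "arguments": {"motion": [{"offset":[0.01,0,0.0055],"spin":0},{"offset":[0.009,0,0.006],"spin":0},{"offset":[0.008,0,0.007],"spin":0},{"offset":[0,0,0],"spin":0}]}}

```text
time_s: 7.05
ee_pos: [458.4, 231.1, 64.1]
ee_rot: [-180.0, -0.0, 100.1]
force: [-0.2, 1.2, 0.7]
gripper_width: 26.7
gripper_force: 10.0
```

```bash
python3 look.py b
```

```text
7.05 [458.4 231.1  64.1] [-0.2  1.2  0.7] [0.1 0.1 0. ] 26.746878143851603
wrist 1087
 red c [463.4 198.   76.4] axis [-0.1  0.8  0.6] tilt 52.22753768004618 rng [450.1 159.3  43.5] [481.5 220.3  94.4]
wrist torch [(array([317., 340.]), 0.71), (array([316., 265.]), 0.53)]
wrist torch_tail [(array([318., 265.]), 0.98)]
scene 161
 red c [472.  191.7  70. ] axis [-0.2  0.8  0.6] tilt 52.221700656195345 rng [451.7 156.3  36.3] [486.1 223.5 103.7]
scene torch [(array([351., 191.]), 0.57), (array([346., 215.]), 0.45), (array([227., 231.]), 0.28)]
scene torch_tail [(array([385., 156.]), 0.77), (array([349., 188.]), 0.7)]
```

View pics/wrist_b.png

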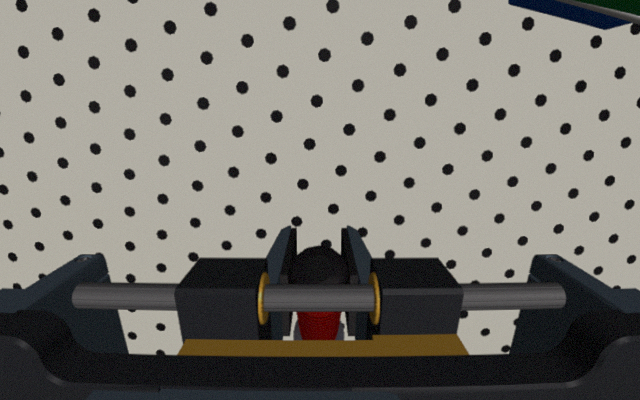

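The view shows the tail cap tilted up between the fingers at px (318,265), with the red body behind it. The torch is swinging as planned. Continuing.

{"name": "arm_command", "arguments": {"motion": [{"offset":[0.008,0,0.007],"spin":0},{"offset":[0.007,0,0.008],"spin":0},{"offset":[0.006,0,0.008],"spin":0},{"offset":[0.005,0,0.008],"spin":0},{"offset":[0.004,0,0.006],"spin":0}]}}

```text
time_s: 7.98
ee_pos: [453.0, 260.2, 26.9]
ee_rot: [-180.0, 0.0, 100.0]
force: [0.0, -0.5, -1.1]
gripper_width: 26.8
gripper_force: 10.0
```

{"name": "arm_command", "arguments": {"motion": [{"offset":[0,0,0],"spin":0},{"offset":[0,0,0],"spin":0}], "newtons": 30}}

```text
time_s: 8.22
ee_pos: [453.2, 260.0, 27.7]
ee_rot: [-180.0, -0.0, 100.0]
force: [0.1, 0.8, -0.8]
gripper_width: 26.4
gripper_force: 30.0
```

```bash
python3 look.py c
```

```text
8.225 [453.2 260.   27.7] [ 0.1  0.8 -0.8] [-0.   0.2 -0. ] 26.434472617228796
wrist 1303
 red c [456.1 239.2  55.4] axis [-0.4  0.9  0.4] tilt 67.98761166461209 rng [442.8 220.7  44.3] [471.4 251.7  61.5]
wrist torch []
wrist torch_tail [(array([315., 254.]), 0.56)]
scene 143
 red c [467.4 217.5  47.4] axis [-0.2  0.9  0.3] tilt 73.41181448720572 rng [437.9 175.9  28.9] [481.4 254.6  68.8]
scene torch [(array([355., 188.]), 0.57), (array([348., 216.]), 0.47), (array([236., 236.]), 0.4)]
scene torch_tail [(array([352., 190.]), 0.69), (array([390., 161.]), 0.52)]
```

{"name": "arm_command", "arguments": {"motion": [{"offset":[0,0,-0.02],"spin":0},{"offset":[0,0,-0.04],"spin":0},{"offset":[0,0,-0.045],"spin":0},{"offset":[0,0,-0.045],"spin":0},{"offset":[-0.01,0,-0.04],"spin":0}]}}

```text
time_s: 9.15
ee_pos: [455.0, 250.2, 219.3]
ee_rot: [179.9, -0.0, 100.1]
force: [0.2, -0.1, -2.5]
gripper_width: 26.6
gripper_force: 30.0
```

```bash
python3 look.py d; python3 -c "
import cv2
im=cv2.imread('pics/scene_d.png')[90:220,300:480]; cv2.imwrite('pics/d_crop.png',cv2.resize(im,None,fx=4,fy=4,interpolation=cv2.INTER_CUBIC))"
```

```text
9.15 [455.  250.2 219.3] [ 0.2 -0.1 -2.5] [0.1 0.  0. ] 26.61360406804108
wrist 1301
 red c [457.9 229.3 246.9] axis [-0.3  0.9  0.4] tilt 67.42387892909159 rng [445.  211.  235.3] [473.2 241.9 253.2]
wrist torch []
wrist torch_tail [(array([350., 346.]), 0.7)]
scene 164
 red c [470.3 208.3 237.5] axis [-0.3  0.9  0.3] tilt 74.09436056931432 rng [440.6 167.3 218.2] [487.5 250.7 259.8]
scene torch [(array([357., 136.]), 0.81)]
scene torch_tail [(array([349., 187.]), 0.72), (array([391., 113.]), 0.61)]
```

View pics/d_crop.png

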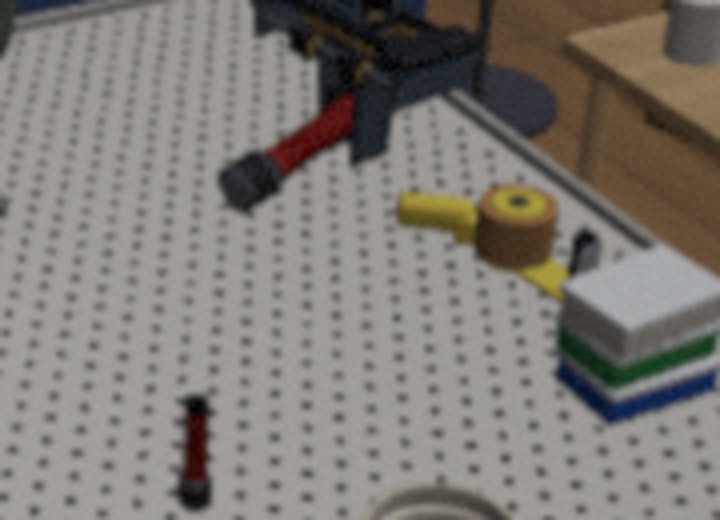

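The crop shows the torch held nearly level, head at crop px (248,180), body into the fingers at (345,110). It did not drop on lifting. Now going to where the wrist camera sees the case.

{"name": "arm_command", "arguments": {"motion": [{"offset":[-0.025,-0.001,0],"spin":0},{"offset":[-0.04,-0.001,0],"spin":0},{"offset":[-0.05,-0.002,0],"spin":0},{"offset":[-0.05,-0.002,0],"spin":0},{"offset":[-0.05,-0.002,0],"spin":0}]}}

```text
time_s: 10.07
ee_pos: [483.7, 35.6, 215.7]
ee_rot: [-179.8, -0.0, 100.1]
force: [0.1, -0.3, -1.7]
gripper_width: 26.2
gripper_force: 30.0
```

{"name": "arm_command", "arguments": {"motion": [{"offset":[-0.05,-0.002,0],"spin":0},{"offset":[-0.05,-0.002,0],"spin":0},{"offset":[-0.05,-0.002,0],"spin":0},{"offset":[-0.05,-0.002,0],"spin":0},{"offset":[-0.05,-0.002,0],"spin":0}]}}

```text
time_s: 10.7
ee_pos: [517.6, -212.0, 215.3]
ee_rot: [-179.8, -0.2, 100.0]
force: [0.6, 0.4, -2.4]
gripper_width: 26.3
gripper_force: 30.0
```

{"name": "arm_command", "arguments": {"motion": [{"offset":[-0.05,-0.001,0],"spin":0},{"offset":[-0.05,-0.001,0],"spin":0},{"offset":[-0.04,0,0],"spin":0},{"offset":[-0.03,0,0],"spin":0},{"offset":[0,0,0],"spin":0}]}}

```text
time_s: 11.32
ee_pos: [545.3, -380.1, 214.2]
ee_rot: [-179.8, -0.2, 99.9]
force: [-0.4, 0.6, -1.7]
gripper_width: 26.2
gripper_force: 30.0
```

```bash
python3 - <<'E'
from h import *
np.set_printoptions(precision=1,suppress=True)
s=env.state(); print(s['time_s'],s['ee_pos'],s['ee_rot'],s['force'])
sd=s['ee_pos']
p,d=env.grab_frame('wrist'); cv2.imwrite('pics/w5.png',p); np.save('w5.npy',d)
q={}
Z=dict(seat_head=32,seat_tail=32,head_pocket=13,finger_notch=4,body_channel=18.5,case=0)
for t in Z:
    for b in env.pinpoint('wrist',t)[:2]: print(t,np.round(b['location']),round(b['score'],2),at_z('wrist',b['location'],Z[t],s))
# torch in scene
sc,ds=env.grab_frame('scene'); cv2.imwrite('pics/s5.png',sc)
g=np.array(s['ee_pos'])+[0,0,5]; yaw=np.radians(s['ee_rot'][2]); n=np.array([np.sin(yaw),-np.cos(yaw),0]); tx=np.array([np.cos(yaw),np.sin(yaw),0])
for t in ['torch','torch_tail']:
    for b in env.pinpoint('scene',t)[:2]:
        e,dd=ray('scene',b['location']); X=e+dd*((g-e)@n)/(dd@n); v=X-g; print(t,np.round(b['location']),round(b['score'],2),'along',v@tx,'up',v[2],'len',np.hypot(v@tx,v[2]))
E
```

```text
11.325 [ 545.3 -380.1  214.2] [-179.8   -0.2   99.9] [-0.4  0.6 -1.7]
seat_head [307. 114.] 0.58 [ 517.9 -302.1   32. ]
head_pocket [307. 104.] 0.89 [ 514.6 -291.4   13. ]
finger_notch [305.  14.] 0.82 [ 497.5 -199.2    4. ]
body_channel [307.  60.] 0.77 [ 508.1 -247.    18.5]
case [318.  51.] 0.84 [ 516.7 -232.9    0. ]
torch [351. 217.] 0.56 along 514.9994965327426 up -329.56579958514544 len 611.4230104315461
torch_tail [352. 187.] 0.67 along 516.3552474083396 up -202.84997198521523 len 554.7709911851287
torch_tail [198. 180.] 0.61 along 22.702759140368904 up 29.11880210447339 len 36.92316222352966
```

View pics/w5.png

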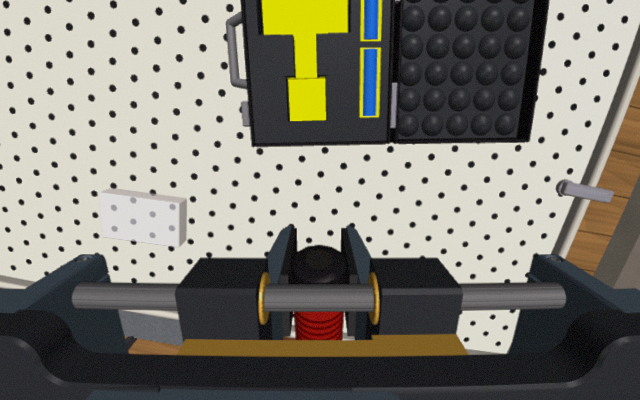

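The view shows the cut-out's head pocket at px (307,100), its body channel at (306,55) and notch at the top (305,14). The torch tail cap sits at (318,265), so its tilt needs checking before going in.

```bash
python3 - <<'E'
from h import *
np.set_printoptions(precision=1,suppress=True)
def plane(cam,uv,g,yaw):
    yaw=np.radians(yaw);n=np.array([np.sin(yaw),-np.cos(yaw),0]); tx=np.array([np.cos(yaw),np.sin(yaw),0])
    e,dd=ray(cam,uv); v=e+dd*((g-e)@n)/(dd@n)-g; return v@tx,v[2]
for c in [(357,136),(391,113),(362,135)]: print('d',c,plane('scene',c,np.array([455,250.2,224.3]),100.1))
s=env.state(); g=s['ee_pos']+[0,0,5]; yw=np.radians(99.9); tx=np.array([np.cos(yw),np.sin(yw),0])
for f in (90,80,70,60,50,40):
    a=np.radians(f); ax=tx*np.sin(a)+[0,0,np.cos(a)]
    print(f,'tail wrist',np.array(proj('wrist',g+35*ax,s)),'scene lens',np.array(proj('scene',g-105*ax)),'scene head-cone',np.array(proj('scene',g-66*ax)))
p=cv2.imread('pics/w5.png'); hsv=cv2.cvtColor(p,cv2.COLOR_BGR2HSV); Y=(hsv[...,0]>22)&(hsv[...,0]<36)&(hsv[...,1]>150)&(hsv[...,2]>120); Y[:,355:]=0; Y[200:]=0
for r in list(range(4,34,8))+list(range(36,124,6)):
    c=np.where(Y[r])[0]
    if len(c): 
        z=13 if r>77 else (18.5 if r>36 else 4)
        L=at_z('wrist',(c[0]-.5,r),z,s);R_=at_z('wrist',(c[-1]+.5,r),z,s); print(r,c[0],c[-1],L[:2],R_[:2],'mid',(L+R_)[:2]/2,'w',np.linalg.norm(L-R_))
c=p[40:400,230:560]
im=cv2.imread('pics/s5.png')[120:260,130:330]; cv2.imwrite('pics/s5c.png',cv2.resize(im,None,fx=4,fy=4,interpolation=cv2.INTER_CUBIC))
E
```

```text
d (357, 136) (np.float64(-122.1971672736197), np.float64(-9.210283906825055))
d (391, 113) (np.float64(9.816892420883761), np.float64(26.91075858928997))
d (362, 135) (np.float64(-102.91434688302574), np.float64(-12.334331020924708))
90 tail wrist [320.3 207.3] scene lens [152.3 205.8] scene head-cone [167.6 200.1]
80 tail wrist [320.3 211.9] scene lens [154.6 211.4] scene head-cone [168.9 203.6]
70 tail wrist [320.4 218.8] scene lens [158.  216.3] scene head-cone [171.  206.7]
60 tail wrist [320.4 227.9] scene lens [162.4 220.3] scene head-cone [173.6 209.3]
50 tail wrist [320.4 238.9] scene lens [167.6 223.3] scene head-cone [176.8 211.2]
40 tail wrist [320.5 251.6] scene lens [173.4 225.2] scene head-cone [180.5 212.5]
4 262 347 [ 449.9 -195.5] [ 541.6 -179.4] mid [ 495.7 -187.4] w 93.14906583186739
12 262 347 [ 450.9 -203.3] [ 543.2 -187.1] mid [ 497.  -195.2] w 93.65450925977575
20 263 347 [ 453.1 -211. ] [ 544.7 -194.9] mid [ 498.9 -203. ] w 93.07323411891467
28 263 347 [ 454.1 -219. ] [ 546.3 -202.8] mid [ 500.2 -210.9] w 93.59652227466155
36 293 315 [ 488.  -221.4] [ 513.1 -2
[... 514 characters left out ...]
09.7 -257.4] w 22.936207260800572
78 288 324 [ 490.1 -266.5] [ 530.8 -259.4] mid [ 510.5 -262.9] w 41.23269897333984
84 288 325 [ 491.1 -272.8] [ 533.  -265.4] mid [ 512.  -269.1] w 42.54768447134291
90 288 325 [ 492.  -279.1] [ 534.1 -271.7] mid [ 513.1 -275.4] w 42.75204793376038
96 289 325 [ 494.1 -285.3] [ 535.3 -278. ] mid [ 514.7 -281.6] w 41.82829365644257
102 289 325 [ 495.1 -291.7] [ 536.5 -284.4] mid [ 515.8 -288. ] w 42.0340693981343
108 289 325 [ 496.1 -298.2] [ 537.7 -290.8] mid [ 516.9 -294.5] w 42.24333404405212
114 290 325 [ 498.2 -304.5] [ 538.9 -297.3] mid [ 518.5 -300.9] w 41.30767609438528
120 290 323 [ 499.2 -311.1] [ 537.8 -304.3] mid [ 518.5 -307.7] w 39.21234618151212
```

View pics/s5c.png

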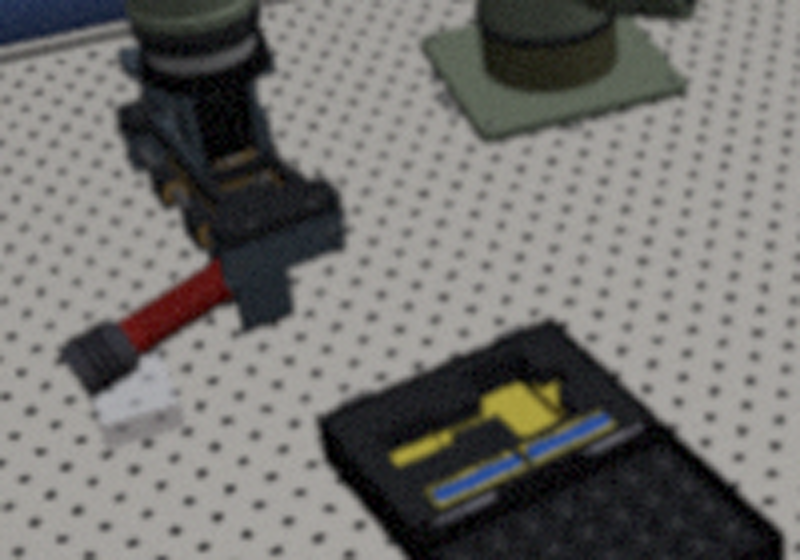

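```bash
python3 - <<'E'
from h import *
np.set_printoptions(precision=1,suppress=True)
s=env.state(); g=s['ee_pos']+[0,0,5]; yw=np.radians(s['ee_rot'][2]); tx=np.array([np.cos(yw),np.sin(yw),0]); ty=np.array([np.sin(yw),-np.cos(yw),0])
d=np.load('w5.npy'); P=cloud('wrist',d,s); img=cv2.imread('pics/w5.png')
V=P-g
for r in range(236,345,6): print(r,d[r,318],'along',round(V[r,318]@tx,1),'lat',round(V[r,318]@ty,1),'up',round(V[r,318,2],1),img[r,318])
# scene head points
ps,ds=env.grab_frame('scene'); Q=cloud('scene',ds)-g; a=Q@tx;l=Q@ty;z=Q[...,2]
m=(ds>0)&(a>-160)&(a<-25)&(abs(l)<35)&(z>-80)&(z<50)
print(m.sum())
for lo in range(-150,-25,10):
    k=m&(a>lo)&(a<=lo+10)
    if k.sum()>3: print(lo,k.sum(),'z',z[k].min(),z[k].max(),'mean',z[k].mean(),'lat',l[k].mean())
E
```

```text
236 401.16095 along -74.4 lat -1.5 up -220.0 [209 219 221]
242 402.54092 along -82.6 lat -1.5 up -219.0 [208 221 223]
248 151.78323 along 17.6 lat -1.1 up 12.7 [ 5  0 12]
254 147.69519 along 16.6 lat -1.1 up 17.2 [19 18 23]
260 143.56122 along 15.7 lat -1.1 up 21.8 [19 24 29]
266 141.39775 along 14.0 lat -1.1 up 24.6 [22 26 29]
272 138.33357 along 12.9 lat -1.0 up 28.2 [21 23 25]
278 134.97734 along 12.0 lat -1.0 up 31.9 [21 19 27]
284 90.02739 along 33.9 lat -1.0 up 72.3 [40 35 35]
290 87.1772 along 33.7 lat -1.0 up 75.3 [86 87 88]
296 86.92827 along 32.2 lat -1.0 up 76.0 [110 110 111]
302 86.09991 along 31.1 lat -1.0 up 77.2 [103 100 102]
308 86.8795 along 28.9 lat -1.0 up 77.1 [73 73 73]
314 144.67831 along -9.8 lat -1.0 up 28.4 [  7  20 140]
320 148.23657 along -14.9 lat -1.1 up 26.3 [ 15  21 136]
326 150.37073 along -19.2 lat -1.1 up 25.3 [ 10  10 135]
332 152.88556 along -23.9 lat -1.1 up 24.1 [  2   6 139]
338 155.86157 along -29.0 lat -1.1 up 22.6 [ 25  26 145]
344 78.98362 along 24.6 lat -0.9 up 86.6 [ 34  94 126]
533
-130 15 z -10.864766697176293 4.9214268440353806 mean 0.0
[... 279 characters left out ...]
mean -0.45916823510503946 lat 11.387047319300237
-90 52 z -20.813022463415138 10.53332447809052 mean 0.31735116040740124 lat 8.527696628209968
-80 50 z -14.94672913562411 13.086015986641854 mean 2.8830843005131133 lat 7.184254337229038
-70 46 z -10.608321854191587 15.277822199852125 mean 5.957231184792335 lat 7.3827138267826875
-60 47 z -5.403921146776639 17.968611787372396 mean 9.370444841908778 lat 7.769016237611872
-50 49 z -6.060864578121624 20.22395570714977 mean 11.463098603407303 lat 7.504712277298659
-40 48 z -0.9336382924501834 24.25097925118027 mean 14.233048774375433 lat 7.3681769786681075
-30 24 z -2.297060672726076 25.770911315197708 mean 15.193419853167592 lat 8.023361058443808
```

Measured in the grip, the torch is tilted 17° from level. The fingers hold it about 119 mm from the lens, and its axis lies about 17 mm above the grasp point, so it slid in the pads. I'll take a second view over the cut-out with the corrected yaw, then put the head in the pocket and mend the grip there.

{"name": "arm_command", "arguments": {"motion": [{"offset":[0.03,0,0],"spin":-0.025},{"offset":[0.04,0,0],"spin":0},{"offset":[0.01,0,0],"spin":0},{"offset":[0,0,0],"spin":0},{"offset":[0,0,0],"spin":0}]}}

```text
time_s: 12.5
ee_pos: [531.1, -301.2, 217.7]
ee_rot: [180.0, 0.1, 101.4]
force: [-0.0, -1.6, -2.5]
gripper_width: 26.3
gripper_force: 30.0
```

```bash
cat > look2.py <<'E'
from h import *
import sys
np.set_printoptions(precision=1,suppress=True)
s=env.state(); print(s['time_s'],s['ee_pos'],s['ee_rot'],s['force'],s['gripper_width'])
p,d=env.grab_frame('wrist'); cv2.imwrite(f'pics/w{sys.argv[1]}.png',p)
g=s['ee_pos']+[0,0,5]; yw=np.radians(s['ee_rot'][2]); tx=np.array([np.cos(yw),np.sin(yw),0]); ty=np.array([np.sin(yw),-np.cos(yw),0])
hsv=cv2.cvtColor(p,cv2.COLOR_BGR2HSV); Y=(hsv[...,0]>22)&(hsv[...,0]<36)&(hsv[...,1]>150)&(hsv[...,2]>120); Y[235:]=0
c,l,st,ce=cv2.connectedComponentsWithStats(Y.astype('uint8'))
i=1+np.argmax(st[1:,4]); print(st[i]); Y=l==i
rows=np.where(Y.any(1))[0]; pts=[]
for r in rows[::5]:
    cc=np.where(Y[r])[0]; w=cc[-1]-cc[0]; z=13
    a=[at_z('wrist',(cc[0]-.5,r),z,s)-g,at_z('wrist',(cc[-1]+.5,r),z,s)-g]
    W=np.linalg.norm(a[0]-a[1]); z=4 if W>60 else 18.5 if W<33 else 13
    a=[at_z('wrist',(cc[0]-.5,r),z,s)-g,at_z('wrist',(cc[-1]+.5,r),z,s)-g]
    mid=(a[0]+a[1])/2; pts.append((mid@tx,mid@ty)); print(r,cc[0],cc[-1],'z',z,'W %.1f along %.1f latmid %.1f'%(np.linalg.norm(a[0]-a[1]),mid@tx,mid@ty))
pts=np.array(pts); f=np.polyfit(pts[:,0],pts[:,1],1); print('slope deg',np.degrees(np.arctan(f[0])),'lat at 0',f[1])
V=cloud('wrist',d,s)-g
for r in range(246,282,8): print('tail',r,V[r,318]@tx,V[r,318]@ty,V[r,318,2])
for r in range(312,342,8): print('body',r,V[r,318]@tx,V[r,318]@ty,V[r,318,2])
# torch lateral from silhouettes of dark cap at row 262
E
python3 look2.py 6
```

```text
12.5 [ 531.1 -301.2  217.7] [180.    0.1 101.4] [-0.  -1.6 -2.5] 26.333718293919624
[ 267   54   82  134 5932]
54 298 316 z 18.5 W 20.5 along 143.3 latmid -13.2
59 296 317 z 18.5 W 23.8 along 138.3 latmid -13.8
64 297 317 z 18.5 W 22.8 along 133.3 latmid -13.3
69 286 328 z 13 W 47.5 along 128.9 latmid -13.6
74 267 348 z 4 W 93.3 along 124.8 latmid -13.4
79 267 348 z 4 W 93.7 along 119.5 latmid -13.4
84 268 348 z 4 W 92.9 along 114.1 latmid -12.9
89 268 347 z 4 W 92.2 along 108.6 latmid -13.5
94 268 347 z 4 W 92.5 along 103.1 latmid -13.6
99 268 347 z 4 W 92.9 along 97.6 latmid -13.6
104 268 347 z 4 W 93.3 along 92.0 latmid -13.7
109 268 347 z 4 W 93.7 along 86.4 latmid -13.7
114 269 347 z 4 W 92.9 along 80.8 latmid -13.2
119 297 317 z 18.5 W 23.8 along 75.3 latmid -13.9
124 297 317 z 18.5 W 23.9 along 69.8 latmid -13.9
129 298 317 z 18.5 W 22.9 along 64.2 latmid -13.4
134 298 317 z 18.5 W 23.0 along 58.6 latmid -13.5
139 298 317 z 18.5 W 23.1 along 52.9 latmid -13.5
144 298 317 z 18.5 W 23.2 along 47.2 latmid -13.6
149 298 317 z 18.5 W 23.3 along 41.5 latmid -13.6
154 291 324 z 13 W 
[... 272 characters left out ...]
291 324 z 13 W 41.5 along -1.6 latmid -14.2
slope deg 0.29603791609411184 lat at 0 -14.03662895088759
tail 246 18.06015555663899 -1.0733959347948239 11.183571433232515
tail 254 16.870914125046703 -1.0636879947874331 17.793505606925265
tail 262 15.074412133072556 -1.0567469172326747 22.595577775633416
tail 270 13.55136021225158 -1.0496911632496975 27.464671909254832
tail 278 12.093575346859621 -1.0430942511148844 32.02907491396442
body 312 -8.500077401206207 -1.0508153464388685 28.524824689386065
body 320 -14.767288080746514 -1.0547854807990362 26.38915250595275
body 328 -20.795436594677792 -1.0578407665113945 24.86563155623938
body 336 -26.907502890176147 -1.060683560835713 23.50639933314747
```

View pics/w6.png

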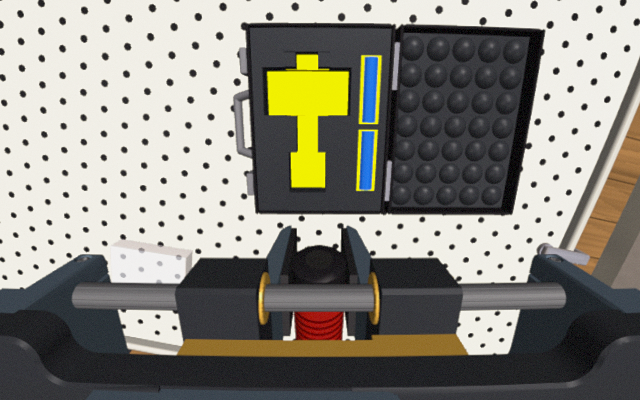

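The view shows the cut-out aligned with the tool axis: pocket at px (307,170), channel (307,135), notch (307,95). The torch cap is at (318,262). Going over it.

{"name": "arm_command", "arguments": {"motion": [{"offset":[0.025,-0.0025,0],"spin":0},{"offset":[0.04,-0.005,0],"spin":0},{"offset":[0.035,-0.005,0],"spin":0},{"offset":[0.015,0,0.02],"spin":0},{"offset":[0,0,0.03],"spin":0}]}}

```text
time_s: 13.18
ee_pos: [496.5, -190.0, 168.2]
ee_rot: [179.8, 0.1, 101.5]
force: [0.8, -0.1, -2.5]
gripper_width: 26.2
gripper_force: 30.0
```

{"name": "arm_command", "arguments": {"motion": [{"offset":[0,0,0.035],"spin":0},{"offset":[0,0,0.03],"spin":0},{"offset":[0,0,0.018],"spin":0},{"offset":[0,0,0],"spin":0},{"offset":[0,0,0],"spin":0}]}}

```text
time_s: 13.8
ee_pos: [496.5, -190.7, 85.4]
ee_rot: [179.9, 0.1, 101.4]
force: [0.1, -0.1, -2.2]
gripper_width: 26.5
gripper_force: 30.0
```

```bash
cat > look3.py <<'E'
from h import *
import sys
np.set_printoptions(precision=1,suppress=True)
s=env.state(); print(s['time_s'],s['ee_pos'],s['ee_rot'],s['force'],s['torque'],s['gripper_width'])
g=s['ee_pos']+[0,0,5]; yw=np.radians(s['ee_rot'][2]); tx=np.array([np.cos(yw),np.sin(yw),0]); ty=np.array([np.sin(yw),-np.cos(yw),0])
p,d=env.grab_frame('wrist'); cv2.imwrite(f'pics/w{sys.argv[1]}.png',p)
V=cloud('wrist',d,s)-g
f=lambda r:np.array([V[r,318]@tx,V[r,318,2]])
t=np.array([f(r) for r in range(250,279,2)]); b=np.array([f(r) for r in range(313,341,2)])
print('tail face',t[0],t[-1],'deg',np.degrees(np.arctan(-np.polyfit(t[:,1],t[:,0],1)[0]))); k=np.polyfit(b[:,0],b[:,1],1); print('body top at0',k[1],'deg',np.degrees(np.arctan(k[0])),b[0],b[-1])
c=p[200:400,:]
sc,ds=env.grab_frame('scene'); cv2.imwrite(f'pics/s{sys.argv[1]}.png',sc)
im=sc[170:270,200:330]; cv2.imwrite(f'pics/s{sys.argv[1]}c.png',cv2.resize(im,None,fx=6,fy=6,interpolation=cv2.INTER_CUBIC))
E
python3 look3.py 7
```

```text
13.8 [ 496.5 -190.7   85.4] [179.9   0.1 101.4] [ 0.1 -0.1 -2.2] [ 0.   0.1 -0. ] 26.500219847025043
tail face [17.4 14.4] [11.6 31.2] deg 16.283905924585362
body top at0 29.674045615183385 deg 13.097609350910197 [-10.   27.3] [-29.6  22.6]
```

View pics/s7c.png

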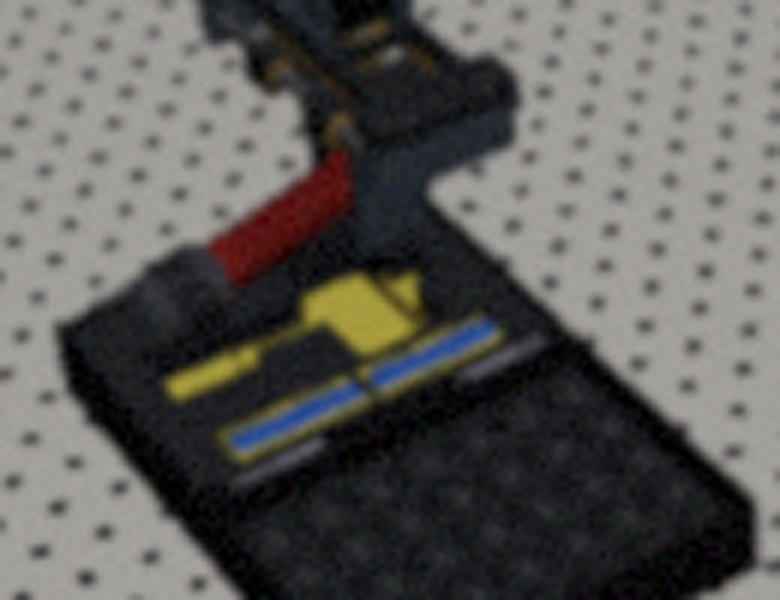

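The crop shows the torch over the tray, head at crop px (185,285) above the cut-out's head end (205,380) and the fingers above the notch. Lowering the head into the pocket.

{"name": "arm_command", "arguments": {"motion": [{"offset":[0,0,0.01],"spin":0},{"offset":[0,0,0.007],"spin":0},{"offset":[0,0,0.003],"spin":0},{"offset":[0,0,0],"spin":0}]}}

```text
time_s: 14.4
ee_pos: [495.5, -189.8, 64.2]
ee_rot: [-180.0, -0.0, 101.5]
force: [-0.6, -0.0, -2.6]
gripper_width: 26.1
gripper_force: 30.0
```

{"name": "arm_command", "arguments": {"motion": [{"offset":[0,0,0.004],"spin":0},{"offset":[0,0,0.004],"spin":0},{"offset":[0,0,0.002],"spin":0},{"offset":[0,0,0],"spin":0}]}}

```text
time_s: 14.9
ee_pos: [495.6, -189.9, 54.4]
ee_rot: [-180.0, -0.0, 101.5]
force: [0.4, 0.2, -1.6]
gripper_width: 26.2
gripper_force: 30.0
```

```bash
python3 look3.py 8
```

```text
14.9 [ 495.6 -189.9   54.4] [-180.    -0.   101.5] [ 0.4  0.2 -1.6] [ 0.  -0.   0.1] 26.158371019961326
tail face [17.  13.6] [11.4 31. ] deg 17.98950578024384
body top at0 30.49401483766135 deg 15.327305983846838 [-9.9 27.5] [-30.1  22.1]
```

View pics/s8c.png

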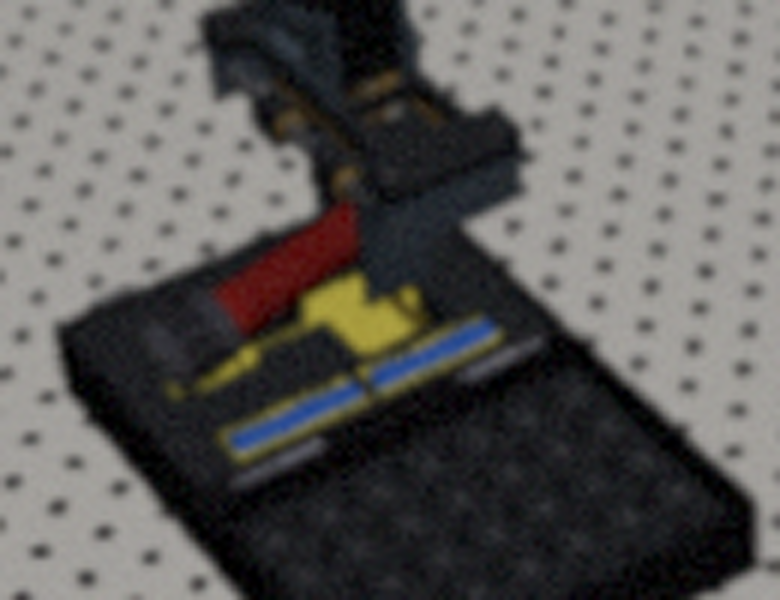

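No contact force yet; the head (crop px (180,320)) is in the pocket mouth. Pushing the lens against the pocket end wall to slide the fingers toward the head.

{"name": "arm_command", "arguments": {"motion": [{"offset":[-0.002,0,0],"spin":0},{"offset":[-0.002,0,0],"spin":0},{"offset":[-0.002,0,0],"spin":0},{"offset":[0,0,0],"spin":0}], "newtons": 12}}

```text
time_s: 15.5
ee_pos: [496.1, -193.4, 54.7]
ee_rot: [-180.0, -0.3, 101.4]
force: [-0.5, 9.8, 2.3]
gripper_width: 26.7
gripper_force: 12.0
```

{"name": "arm_command", "arguments": {"motion": [{"offset":[-0.002,0,0],"spin":0},{"offset":[-0.002,0,0],"spin":0},{"offset":[-0.002,0,0],"spin":0},{"offset":[0,0,0],"spin":0}]}}

```text
time_s: 16.0
ee_pos: [496.8, -197.6, 54.7]
ee_rot: [-179.9, -0.5, 101.4]
force: [-0.4, 15.7, 3.6]
gripper_width: 27.0
gripper_force: 12.0
```

```bash
python3 look3.py 9
```

```text
16.0 [ 496.8 -197.6   54.7] [-179.9   -0.5  101.4] [-0.4 15.7  3.6] [2.4 0.1 0.2] 26.981052931314803
tail face [20.2 20.9] [11.7 32.1] deg 25.147507900920818
body top at0 30.387709532999633 deg 19.33961669405671 [-11.3  25.8] [-32.8  18.9]
```

{"name": "arm_command", "arguments": {"motion": [{"offset":[-0.002,0,0],"spin":0},{"offset":[-0.002,0,0],"spin":0},{"offset":[-0.002,0,0],"spin":0},{"offset":[-0.002,0,0],"spin":0},{"offset":[0,0,0],"spin":0}]}}

```text
time_s: 16.73
ee_pos: [498.4, -205.4, 54.7]
ee_rot: [-179.9, -0.5, 101.4]
force: [-1.0, 14.6, 3.9]
gripper_width: 27.0
gripper_force: 12.0
```

```bash
python3 look3.py 10
```

```text
16.725 [ 498.4 -205.4   54.7] [-179.9   -0.5  101.4] [-1.  14.6  3.9] [2.4 0.1 0.1] 27.006993073244196
tail face [23.9 28.9] [12.1 32.7] deg 15.906789782268321
body top at0 29.099692385767575 deg 19.124474748443177 [-12.7  23.9] [-34.8  16.6]
```

{"name": "arm_command", "arguments": {"motion": [{"offset":[0.002,0,0.003],"spin":0},{"offset":[0.001,0,0.004],"spin":0},{"offset":[0.0005,0,0.004],"spin":0},{"offset":[0.0005,0,0.004],"spin":0},{"offset":[0,0,0],"spin":0}]}}

```text
time_s: 17.45
ee_pos: [498.2, -203.5, 39.5]
ee_rot: [-179.9, -0.2, 101.4]
force: [-0.1, 7.9, 0.7]
gripper_width: 26.3
gripper_force: 12.0
```

```bash
sed -i 's/^t=np.*$/t=np.array([f(r) for r in range(226,281,3)]); print(np.round(t,1).tolist()); b=np.array([f(r) for r in range(313,341,2)])/' look3.py; python3 look3.py 11
```

```text
17.45 [ 498.2 -203.5   39.5] [-179.9   -0.2  101.4] [-0.1  7.9  0.7] [1.2 0.1 0.1] 26.34345661528222
[[31.1, 17.5], [30.6, 19.9], [30.0, 22.2], [29.8, 25.4], [28.5, 25.8], [28.2, 28.5], [27.3, 29.5], [26.5, 31.0], [25.5, 31.9], [24.6, 33.0], [22.3, 31.1], [21.1, 31.7], [19.4, 31.2], [17.5, 30.4], [16.2, 30.7], [14.8, 31.0], [12.5, 29.6], [11.5, 30.5], [9.8, 30.3]]
tail face [31.1 17.5] [ 9.8 30.3] deg 44.09531792050026
body top at0 28.630183600869543 deg 11.902156905073388 [-11.2  25.9] [-29.7  22.4]
```

{"name": "arm_command", "arguments": {"motion": [{"offset":[0.001,0,0.004],"spin":0},{"offset":[0.001,0,0.004],"spin":0},{"offset":[0.0005,0,0.004],"spin":0},{"offset":[0,0,0.003],"spin":0},{"offset":[0,0,0],"spin":0}]}}

```text
time_s: 18.18
ee_pos: [498.2, -202.6, 24.3]
ee_rot: [-180.0, -0.1, 101.4]
force: [0.3, 6.5, -0.0]
gripper_width: 26.6
gripper_force: 12.0
```

```bash
python3 look3.py 12
```

```text
18.175 [ 498.2 -202.6   24.3] [-180.    -0.1  101.4] [ 0.3  6.5 -0. ] [0.7 0.  0.1] 26.60350791522869
[[31.6, 18.3], [31.4, 21.8], [31.0, 24.4], [30.7, 27.3], [30.1, 29.1], [28.6, 29.0], [26.9, 28.3], [25.3, 28.0], [24.1, 28.7], [22.6, 28.6], [20.9, 28.2], [19.4, 28.2], [18.0, 28.3], [16.7, 28.7], [15.1, 28.7], [13.4, 28.3], [11.8, 28.2], [10.3, 28.2], [8.8, 28.4]]
tail face [31.6 18.3] [ 8.8 28.4] deg 54.05452080780835
body top at0 48.30673468881399 deg 50.33378590519863 [-9.6 27.9] [-26.8  25.8]
```

View pics/s12c.png

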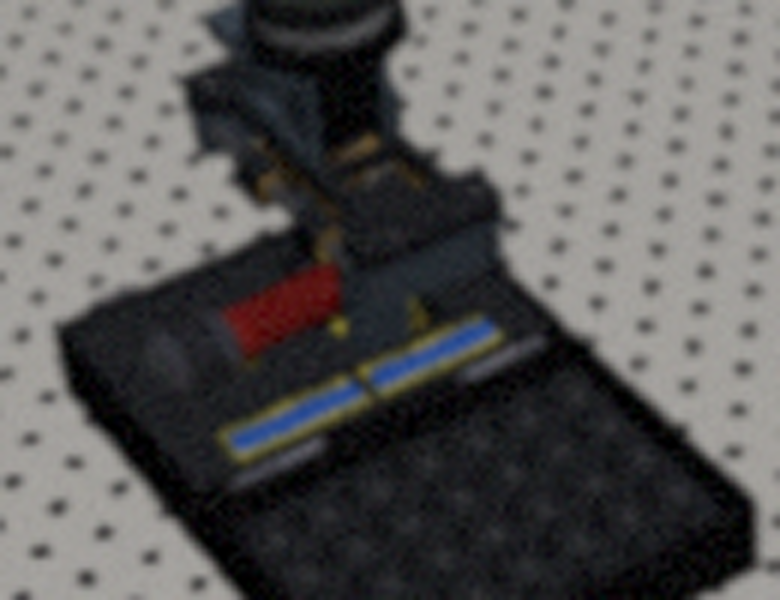

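The crop shows the head down in the pocket at crop px (180,350), the body nearly level above the channel, and the fingers in the notch. Opening slightly, moving the fingers up to the body's mid-height and gripping again.

{"name": "arm_command", "arguments": {"motion": [{"offset":[0,0,0],"spin":0},{"offset":[0,0,0],"spin":0},{"offset":[0,0,0],"spin":0}], "jaw": 0.038}}

```text
time_s: 18.65
ee_pos: [498.7, -203.7, 24.8]
ee_rot: [180.0, 0.0, 101.5]
force: [0.1, -0.4, -0.3]
gripper_width: 37.7
gripper_force: 0.0
```

{"name": "arm_command", "arguments": {"motion": [{"offset":[0.001,0,-0.005],"spin":0},{"offset":[0.001,0,-0.006],"spin":0},{"offset":[0,0,-0.004],"spin":0},{"offset":[0,0,0],"spin":0}]}}

```text
time_s: 19.15
ee_pos: [498.3, -201.3, 40.2]
ee_rot: [179.9, 0.0, 101.5]
force: [-0.6, -0.4, -0.1]
gripper_width: 38.1
gripper_force: 0.0
```

```bash
python3 look3.py 13
```

```text
19.15 [ 498.3 -201.3   40.2] [179.9   0.  101.5] [-0.6 -0.4 -0.1] [-0.1  0.  -0. ] 38.14781698618106
[[29.3, 12.3], [27.8, 12.6], [26.2, 12.5], [24.6, 12.5], [23.1, 12.8], [21.6, 12.9], [19.6, 12.2], [18.0, 12.2], [16.0, 11.5], [14.6, 12.0], [12.9, 12.0], [11.1, 11.9], [9.9, 12.8], [8.1, 12.7], [5.8, 11.6], [4.4, 12.2], [3.1, 13.0], [0.8, 12.1], [-1.4, 11.4]]
tail face [29.3 12.3] [-1.4 11.4] deg -81.81754962813758
body top at0 12.070514531319521 deg 2.671397899348175 [-21.9  11.4] [-41.    9.6]
```

{"name": "arm_command", "arguments": {"motion": [{"offset":[0,0,0],"spin":0},{"offset":[0,0,0],"spin":0},{"offset":[0,0,0],"spin":0},{"offset":[0,0,0],"spin":0}], "jaw": 0.02, "newtons": 30}}

```text
time_s: 19.75
ee_pos: [497.9, -201.2, 39.5]
ee_rot: [-180.0, -0.0, 101.5]
force: [1.1, 0.7, -1.3]
gripper_width: 26.4
gripper_force: 30.0
```

{"name": "arm_command", "arguments": {"motion": [{"offset":[0.001,0,0.002],"spin":0},{"offset":[0.001,0,0.003],"spin":0},{"offset":[0,0,0.003],"spin":0},{"offset":[0,0,0.003],"spin":0},{"offset":[0,0,0],"spin":0}]}}

```text
time_s: 20.38
ee_pos: [497.8, -199.0, 28.7]
ee_rot: [180.0, -0.0, 101.5]
force: [-0.8, 0.9, 4.7]
gripper_width: 26.1
gripper_force: 30.0
```

{"name": "arm_command", "arguments": {"motion": [{"offset":[0,0,0.002],"spin":0},{"offset":[0,0,0],"spin":0}]}}

```text
time_s: 20.62
ee_pos: [497.9, -198.9, 27.2]
ee_rot: [180.0, -0.0, 101.5]
force: [-0.8, 1.0, 9.3]
gripper_width: 26.3
gripper_force: 30.0
```

```bash
python3 look3.py 14
```

```text
20.625 [ 497.9 -198.9   27.2] [180.   -0.  101.5] [-0.8  1.   9.3] [-0.1  0.2 -0.1] 26.268054847299382
[[29.1, 11.9], [27.6, 12.1], [26.4, 13.1], [25.0, 13.4], [23.3, 13.1], [21.4, 12.6], [19.6, 12.2], [18.1, 12.5], [16.3, 12.2], [14.9, 12.8], [13.1, 12.4], [11.6, 12.9], [9.6, 12.2], [8.2, 12.9], [6.8, 13.4], [4.5, 12.4], [2.6, 12.2], [1.5, 13.2], [-0.4, 13.0]]
tail face [29.1 11.9] [-0.4 13. ] deg 73.98621615714272
body top at0 13.673512196111833 deg 1.0696963170854141 [-20.4  13.4] [-38.2  12.7]
```

{"name": "arm_command", "arguments": {"motion": [{"offset":[0,0,0.0015],"spin":0},{"offset":[0,0,0],"spin":0},{"offset":[0,0,0],"spin":0}]}}

```text
time_s: 21.1
ee_pos: [497.8, -198.9, 27.1]
ee_rot: [179.9, 0.0, 101.4]
force: [-4.1, 2.7, 18.4]
gripper_width: 26.9
gripper_force: 30.0
```

{"name": "arm_command", "arguments": {"motion": [{"offset":[0,0,0],"spin":0},{"offset":[0,0,0],"spin":0},{"offset":[0,0,0],"spin":0},{"offset":[0,0,0],"spin":0}], "jaw": 0.042}}

```text
time_s: 21.6
ee_pos: [497.3, -199.1, 24.7]
ee_rot: [-180.0, -0.0, 101.5]
force: [-1.3, 0.3, -0.4]
gripper_width: 41.9
gripper_force: 0.0
```

{"name": "arm_command", "arguments": {"motion": [{"offset":[0,0,-0.01],"spin":0},{"offset":[0,0,-0.02],"spin":0},{"offset":[0,0,-0.03],"spin":0},{"offset":[0,0,-0.04],"spin":0},{"offset":[0,0,-0.04],"spin":0}]}}

```text
time_s: 22.22
ee_pos: [497.4, -199.2, 167.0]
ee_rot: [180.0, 0.0, 101.5]
force: [0.4, -0.4, 0.3]
gripper_width: 42.1
gripper_force: 0.0
```

{"name": "arm_command", "arguments": {"motion": [{"offset":[-0.04,0,-0.02],"spin":0},{"offset":[-0.05,0,0],"spin":0},{"offset":[-0.05,0,0],"spin":0},{"offset":[-0.03,0,0],"spin":0},{"offset":[0,0,0],"spin":0}]}}

```text
time_s: 22.85
ee_pos: [531.3, -367.7, 185.1]
ee_rot: [180.0, 0.0, 101.3]
force: [0.6, 0.1, 0.2]
gripper_width: 42.1
gripper_force: 0.0
```

```bash
python3 - <<'E'
from h import *
np.set_printoptions(precision=1,suppress=True)
s=env.state(); print(s['time_s'],s['ee_pos'],s['force'])
p,d=env.grab_frame('wrist'); P=cloud('wrist',d,s)
u=np.array([-.198,.980]); lat=np.array([.980,.198])
g0=np.array([497.9,-198.9]) # notch grip, case y ~37
A=(P[...,:2]-g0)@u; L=(P[...,:2]-g0)@lat; z=P[...,2]
for a in range(-110,60,10):
    m=(abs(A-a)<4)&(abs(L)<25)&(d>0)
    if m.sum()>5: zz=z[m]; k=m&(z>41); print(a,m.sum(),'top %.1f'%np.percentile(zz,97),'lat %.1f'%(L[k].mean() if k.any() else 99))
    
print([(t,env.pinpoint('wrist',t)[:1]) for t in ['torch','torch_tail']])
im=p[:260,180:480]; cv2.imwrite('pics/wf.png',cv2.resize(im,None,fx=2.3,fy=2.3,interpolation=cv2.INTER_CUBIC))
E
```

```text
22.85 [ 531.3 -367.7  185.1] [0.6 0.1 0.2]
-110 419 top 50.8 lat -1.1
-100 440 top 51.2 lat -1.3
-90 456 top 51.2 lat -1.2
-80 468 top 51.2 lat -1.3
-70 447 top 47.6 lat -1.1
-60 477 top 45.7 lat -1.3
-50 506 top 45.8 lat -1.1
-40 505 top 45.8 lat -1.0
-30 472 top 45.8 lat -1.1
-20 387 top 45.5 lat -1.0
-10 468 top 45.8 lat -1.1
0 475 top 45.7 lat -1.2
10 202 top 38.2 lat -11.3
20 47 top 5.6 lat 99.0
[('torch', [{'location': [318.9, 131.8], 'score': 0.67}]), ('torch_tail', [])]
```

View pics/wf.png

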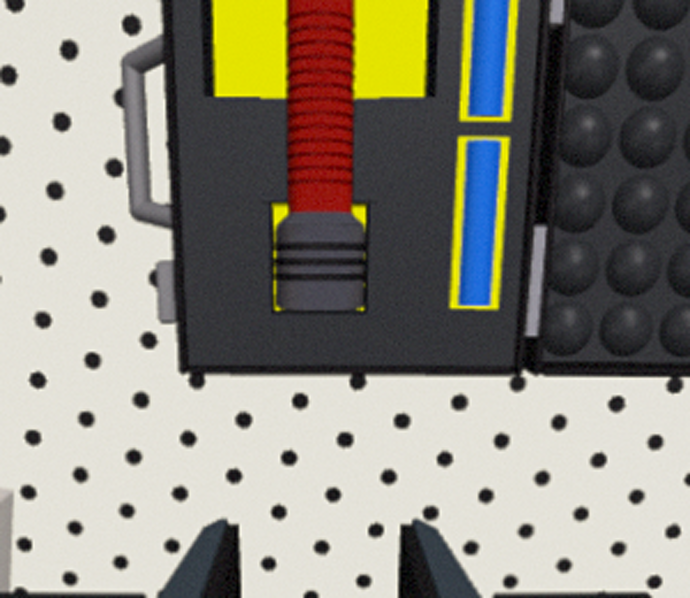

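The crop shows the torch level in its cut-out: head in the pocket at crop px (320,260), body pressed in the channel at (320,110). Body top measures 45.7 mm and head top 51.2 mm, both at home height, and the gripper is clear. Handing in.

```bash
python3 -c "
from workcell import env
print(env.job_done())"
```

```text
the job is handed in; nothing more can be done
None
```

The larger torch was swung down on the cart to about 16° from level, levelled the rest of the way with its head in the pocket, regripped there once, pressed home (body top 45.7 mm against 45.5, lens about 2 mm off its seat towards the end wall) and released with the gripper clear, and the job was handed in after about 23 s.

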